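# Feel two battery cooling blowers for bearing play and close up the sound one

## Task

One of these two battery cooling blowers has a worn bearing. Do the left blower first, then the right one: gently rock the white fan wheel on its axle by its rim, to the left and then to the right, each way just until you feel it resist, with about 5 N and never near 15 N. Then lower the grey inlet ring onto the blower whose wheel has no play, fully down over the rim of its inlet, without dropping or forcing it, and leave everything else on the bench where it is.

Things in the scene. Friction and masses are not known exactly. Their poses are not given: they have to be found in the camera images.
- blower_left: Cooling blower bolted to the bench on the robot's left (y above 0): black scroll housing 129 to 163 mm across, flat deck 60 mm high, outlet away from the robot. Round inlet, 104 mm bore, with an upright rim 112 mm outside, 4 mm thick, top at 66 mm. A white fan wheel stands in it and rises to 90 mm. Origin: on the wheel's axis at bench level; z up, y to the robot's left (yaw to 0.4 rad).
- blower_right: Cooling blower bolted to the bench on the robot's right (y below 0): black scroll housing 129 to 163 mm across, flat deck 60 mm high, outlet away from the robot. Round inlet, 104 mm bore, with an upright rim 112 mm outside, 4 mm thick, top at 66 mm. A white fan wheel stands in it and rises to 90 mm. Origin: on the wheel's axis at bench level; z up, y to the robot's left (yaw to 0.4 rad).
- left_wheel: White squirrel-cage fan wheel of the left blower; spins on an upright axle. 90 mm outside diameter; the blade cage is a ring wall 9 mm thick (72 mm inside), 36 to 90 mm above the bench: 24 mm stand clear above the inlet rim, 7 mm inside it. Push it from either side, or straddle it from above, one finger inside, one outside. Hub top 59 mm. Origin: axle, 12 mm up, where it rocks; z along the axle.
- right_wheel: White squirrel-cage fan wheel of the right blower; spins on an upright axle. 90 mm outside diameter; the blade cage is a ring wall 9 mm thick (72 mm inside), 36 to 90 mm above the bench: 24 mm stand clear above the inlet rim, 7 mm inside it. Push it from either side, or straddle it from above, one finger inside, one outside. Hub top 59 mm. Origin: axle, 12 mm up, where it rocks; z along the axle.
- left_eye (a point): Centre of the left wheel's open top, on its axle, 90 mm above the bench, level with the top of its rim. The plastic cage is springy sideways in any direction: about 4 N per mm of push at 80 mm above the bench (18 N m per rad of tilt), and is damaged by 15 N there. With a sound bearing that is all one feels. A tight level pinch keeps it from tipping: straddle loosely.
- right_eye (a point): Centre of the right wheel's open top, on its axle, 90 mm above the bench, level with the top of its rim. The plastic cage is springy sideways in any direction: about 4 N per mm of push at 80 mm above the bench (18 N m per rad of tilt), and is damaged by 15 N there. With a sound bearing that is all one feels. A tight level pinch keeps it from tipping: straddle loosely.
- left_shaft: The left wheel's axle inside the bearing, out of sight. Origin on the axis 12 mm up; z along it. In a worn bearing it tips freely (under 1 N at the rim) by 0.05 rad to either side, 3.5 mm at the rim, then the wheel resists with its usual springiness; it stays leaning as left. At the start both wheels stand upright and look alike.
- right_shaft: The right wheel's axle inside the bearing, out of sight. Origin on the axis 12 mm up; z along it. In a worn bearing it tips freely (under 1 N at the rim) by 0.05 rad to either side, 3.5 mm at the rim, then the wheel resists with its usual springiness; it stays leaning as left. At the start both wheels stand upright and look alike.
- left_bearing (a point): Centre of the left blower's bearing, inside the housing, 12 mm above the bench. Wear shifts it along x by a few thousandths of a millimetre, far too little for any pose reading: wear can only be felt. Exactly one of the two bearings is worn.
- right_bearing (a point): Centre of the right blower's bearing, inside the housing, 12 mm above the bench. Wear shifts it along x by a few thousandths of a millimetre, far too little for any pose reading: wear can only be felt. Exactly one of the two bearings is worn.
- inlet_ring: Loose grey plastic inlet ring, mouth up on the bench: 126 mm across, 46 mm tall, 100 to 200 g. Open-bottomed skirt, 117 mm inside; 73 mm mouth with a straight strut across it along the ring's x, 10 mm wide, 34 to 46 mm above the underside, free below: pinch it at the middle. Seated (any way round): skirt round the 112 mm inlet rim, underside on the deck. Origin: centre of underside, z up.
- old_wheel: Bystander: a loose old white fan wheel like the two mounted ones, 90 mm across, 54 mm tall, standing on the bench. Origin: centre of its underside.
- cell_stick: Bystander: two steel battery cells side by side in blue and white clips, 220 x 76 x 38 mm. Origin: centre of its underside, x lengthwise.
- multimeter: Bystander: yellow and black multimeter, 85 x 170 x 41 mm. Origin: centre of its underside.
- screwdriver: Bystander: screwdriver with a red handle, 200 mm long, lying along its x.
- cleaner_can: Bystander: upright blue spray can with a red cap, 58 mm across, 160 mm tall. Origin: centre of its underside.
- hardware_tray: Bystander: blue tray with brass nuts and copper bars, 100 x 110 x 35 mm. Origin: centre of its underside.
- test_clip: Bystander: black test clip, about 115 x 14 x 30 mm. Origin: under its middle.
Mind the look-alikes: they are no part of the job. Leave any pink, purple or red look-alike of the inlet_ring alone.

How it is judged (in metres and radians):
On the way, in this order (a step that is already met when the one before it is completed fails the run):
1. the left blower's wheel is pressed to the left until its bearing resists (about 3 N or more at the rim) (angle between the z axis of left_wheel and the z axis of left_shaft, either way round above 0.006 rad and y of left_eye in the frame of blower_left above 0.0004 m), for 0.1 s.
2. the left blower's wheel is pressed to the right until its bearing resists (about 3 N or more at the rim) (angle between the z axis of left_wheel and the z axis of left_shaft, either way round above 0.006 rad and y of left_eye in the frame of blower_left below -0.0004 m), for 0.1 s.
3. the right blower's wheel is pressed to the left until its bearing resists (about 3 N or more at the rim) (angle between the z axis of right_wheel and the z axis of right_shaft, either way round above 0.006 rad and y of right_eye in the frame of blower_right above 0.0004 m), for 0.1 s.
4. the right blower's wheel is pressed to the right until its bearing resists (about 3 N or more at the rim) (angle between the z axis of right_wheel and the z axis of right_shaft, either way round above 0.006 rad and y of right_eye in the frame of blower_right below -0.0004 m), for 0.1 s.
At the end, for the whole second after the job is handed in: The inlet ring rests, released and still, on the blower whose bearing is sound (the other one has the play): its axis within 5 mm of the wheel's axis, its underside on the deck (within 2 mm) and level within 0.04 rad (((x of left_bearing in the frame of blower_left above 0 m and horizontal distance between inlet_ring and blower_right below 0.005 m and z of inlet_ring in the frame of blower_right between 0.057 and 0.062 m) or (not (x of left_bearing in the frame of blower_left above 0 m) and x of right_bearing in the frame of blower_right above 0 m and horizontal distance between inlet_ring and blower_left below 0.005 m and z of inlet_ring in the frame of blower_left between 0.057 and 0.062 m)) and angle between inlet_ring's own z axis and vertical below 0.04 rad and linear speed of inlet_ring below 0.01 m/s); the robot touches nothing.
It fails at once if a wheel is pushed so hard sideways that its cage is strained past 0.055 rad (about 15 N at the rim) (angle between the z axis of left_wheel and the z axis of left_shaft, either way round above 0.055 rad or angle between the z axis of right_wheel and the z axis of right_shaft, either way round above 0.055 rad).
It fails at once if the inlet ring is forced onto a blower with more than 50 N (contact force between inlet_ring and blower_left above 50 N or contact force between inlet_ring and blower_right above 50 N).
It fails at once if the inlet ring is dropped or thrown (moves faster than 0.7 m/s) (linear speed of inlet_ring above 0.7 m/s).
It fails at once if a bystander is moved more than 15 mm (distance of any of old_wheel, cell_stick, multimeter, screwdriver, cleaner_can, hardware_tray, test_clip from where it was at the start of the episode above 0.015 m).
It also fails if it takes over 70 s, if anything falls off the work surface, if the arm or the gripper's body presses on something with over 40 N, if the wrist force passes 120 N, or if a joint passes its speed limit or range.

## Robot

A 6-joint arm with a two-finger parallel gripper is mounted at the origin on the work surface. World frame = base frame: x ahead of the robot, y to its left, z up, the work surface at z = 0. Lengths are in m, angles in degrees, forces in N, time in s.
With the tool pointing down it reaches from about 0.4 to 0.825 m from the base axis. Payload 7 kg.
Tool frame: the origin (TCP) lies at the very end of the fingers, on their centre line; the grasp point (between the pads) lies 19 mm behind it; x points along the fingers, z is the direction in which the jaws open and shut, and the axes are right-handed (so a half turn about x gives the same grasp; the last joint's range is limited). The gripper opens to 88 mm and grips with 3 to 60 N. Pads are 19 mm wide; open, the fingers measure 130 mm over their backs; the gripper's body (78 mm by 193 mm) begins 47 mm behind the grasp point.
Start: joints at [-55.457, 20.546, 0.682, 0, -70.136, -16.507], TCP at [0.209, -0.642, 0.227] pointing down, gripper open.
Joint ranges: [-176.03, 176.03], [-82.01, 121.73], [-58.28, 71.71], [-173.87, 95.51], [-174.79, -0.11], [-173.66, 173.66]. Speed limits (degrees/s): [136.94, 136.94, 172.46, 180, 180, 180].

## Interface

Orientations are given as [roll, pitch, yaw] about the fixed x, y, z axes, in that order (R = Rz(yaw) Ry(pitch) Rx(roll)).
In Python, from plant import * gives the robot as it stands.
- The arm moves only by the tool arm_command, never from a script. Its argument "commands" is one flat list of numbers, 5 for each row, row after row: the shift along the tool's x, y, z in mm, then the turn about the tool's x in degrees, then the opening in per cent of the stroke, from 0 (shut) to 100 (fully open). A call has 1 to 5 rows; each row shifts and turns the pose as measured when the row begins, along the tool's axes as they then stand; what a row does not reach is not made up. A row lasts 1/8 s, in which the tool goes at most 62.5 mm and 10.7 degrees, less where a joint would pass 70% of its speed; a pose out of reach is approached as far as the arm can. A call is refused whole if a number of a shift passes 62.5 or a number of a turn 10.7, either way. A call with a gripper value outside its range is refused whole. The fingers move at their own pace and stop on an object; the grip force is fixed at half the most. Time passes only in rows, so rows that do not move let the fingers close. It gives the time, the measured TCP pose, the force and the opening at its end, in the units of the state.
- get_obs(): the state, without advancing time (a new reading comes with each control period).
- snapshot(name): name is "scene" or "top" or "wrist"; returns a dict with "frame" (384x512x3 uint8, blue, green, red), "fov_y" (degrees; the focal length in pixels is half the picture's height over the tangent of half this angle, whatever the lens; pixels are square), "cx", "cy" (the principal point, pixels), "dist" ([k1, k2, p1, p2, k3] as OpenCV has them; the pictures are not rectified), "world_to_cam" (4x4, takes a point from world to camera coordinates). Camera axes: x right, y up, looking along -z (the intrinsics and any distortion apply to the point x, -y, -z); pixel columns grow to the right and rows downward; lengths in m; the calibration is good to about 2 mm. A picture is of the moment at which its call begins. There is no depth.
- close_job(): hands the job in, once; it reports no verdict.
The state is a dict: "clock": time; "joint_pos": joint angles; "qvel": joint speeds; "tau": joint torques, N m; "tool_pos": TCP position; "orientation": TCP orientation; "force": force on the tool from outside, world axes, zero at the start; "moment": the same for the moment, N m; "opening": finger opening in m.
Only numpy, scipy, OpenCV 4.12 (cv2) and the standard library are available. Lean on these libraries where they do the work, as an engineer would, in place of code of your own. Each camera call takes 0.05 s, during which the arm holds its last target. There are 200 camera calls.

## Working session

There is one attempt and no reset: what is moved stays moved. The work goes in short steps, Python scripts to look and compute and a tool call to move; the robot and the scene stay as the last step left them, time stands still between calls to the robot, and variables do not carry over. Pictures are saved under pics/ and viewed, about 8 in all and at most 12, crops included, and the job is handed in when it is done.

Besides the shell and the picture viewer there is one more tool, called by a JSON object that holds its "api" and its "payload", one argument or row to a line. arm_command: Moves the arm, as the interface text tells. Its arguments: {"type":"object","properties":{"commands":{"type":"array"}},"required":["commands"]}

```bash
mkdir -p pics; ls; cat > h.py <<'E'
from plant import *
import numpy as np, cv2
from scipy.spatial.transform import Rotation as R
def snap(name,fn=None):
    s=snapshot(name)
    if fn: cv2.imwrite('pics/'+fn,s['frame'])
    return s
def K(s):
    f=192/np.tan(np.radians(s['fov_y'])/2)
    return np.array([[f,0,s['cx']],[0,f,s['cy']],[0,0,1.]])
F=np.diag([1.,-1,-1])
def proj(s,P):
    M=np.array(s['world_to_cam']);P=np.atleast_2d(P)
    c=(P@M[:3,:3].T+M[:3,3])@F
    return cv2.projectPoints(c,np.zeros(3),np.zeros(3),K(s),np.array(s['dist'],float))[0][:,0]
def ray(s,px,z):
    M=np.array(s['world_to_cam'])
    u=cv2.undistortPoints(np.array(px,float).reshape(-1,1,2),K(s),np.array(s['dist'],float))[:,0]
    d=np.c_[u,np.ones(len(u))]@F@M[:3,:3]
    o=-M[:3,:3].T@M[:3,3]
    return o+d*((z-o[2])/d[:,2])[:,None]
E
python3 - <<'E'
from h import *
o=get_obs();print(o)
a=snap('scene');b=snap('top')
cv2.imwrite('pics/s.png',a['frame']);cv2.imwrite('pics/t.png',cv2.resize(b['frame'],(800,600)))
for s in(a,b):
    M=np.array(s['world_to_cam']);print(-M[:3,:3].T@M[:3,3],s['fov_y'],s['dist'])
E
```

```text
pics
{'clock': 0.0, 'joint_pos': array([-5.54556443e+01,  2.05911700e+01,  6.32371881e-01, -1.82709286e-02,
       -7.01374329e+01, -1.65039320e+01]), 'qvel': array([ 0.04512058,  0.01928794,  0.04188087, -0.03132061,  0.03896972,
       -0.0226745 ]), 'tau': array([-5.38078948e-04, -5.82715917e+01,  2.93045139e+01,  6.99713096e+00,
        6.86232830e-03, -1.04515620e-04]), 'tool_pos': array([ 0.20880663, -0.64135757,  0.22562087]), 'orientation': array([  6.385438  ,  89.90224775, 114.41963951]), 'force': array([ 0.39739313,  0.37187082, -0.44376379]), 'moment': array([0.02086737, 0.02708448, 0.0255684 ]), 'opening': 0.0878723619531493}
[ 1.11949206 -0.06426649  0.88097931] 56.12935633347252 [-0.06239791  0.          0.          0.          0.        ]
[1.49553300e-01 3.25423740e-04 1.53823217e+00] 49.17855148709537 [-0.10610316  0.          0.          0.          0.        ]
```

View pics/t.png

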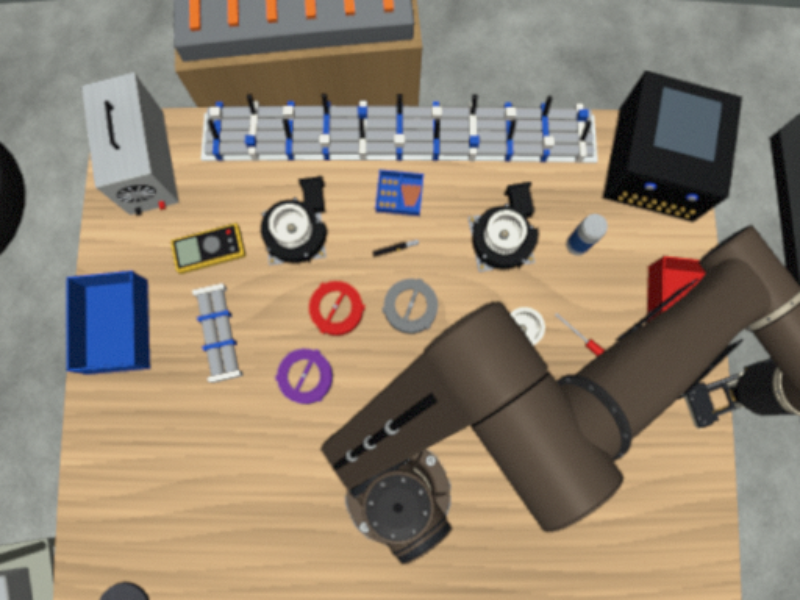

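View pics/s.png

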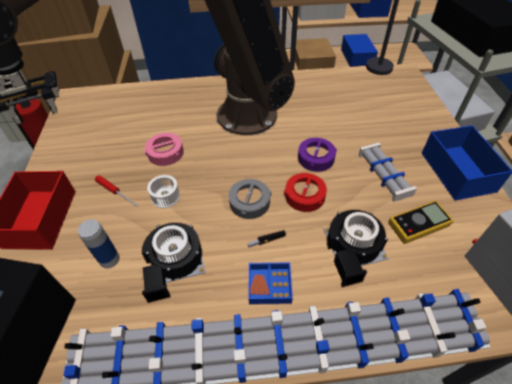

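Top view (800×600): left wheel top at about (291,226), right wheel at (504,232), grey ring at (411,305) with its strut running (402,316)–(421,294). The red, purple and pink rings are decoys.

```bash
python3 - <<'E'
from h import *
a=snap('scene');b=snap('top')
def whitefit(s,c,r=22):
    f=s['frame'];hsv=cv2.cvtColor(f,cv2.COLOR_BGR2HSV)
    m=((hsv[...,1]<50)&(hsv[...,2]>120)).astype(np.uint8)
    k=np.zeros_like(m);cv2.circle(k,tuple(int(v) for v in c),r,1,-1);m&=k
    cs=cv2.findContours(m,cv2.RETR_EXTERNAL,cv2.CHAIN_APPROX_NONE)[0]
    c=max(cs,key=cv2.contourArea);return cv2.fitEllipse(c),cv2.contourArea(c),c
for n,c in(('L',(186,145)),('R',(323,148))):
    e,A,_=whitefit(b,c,26);print(n,e,ray(b,[e[0]],.09))
for n,c in(('L',(357,229)),('R',(171,243))):
    e,A,_=whitefit(a,c,26);print('scene',n,e,ray(a,[e[0]],.08))
f=b['frame'];hsv=cv2.cvtColor(f,cv2.COLOR_BGR2HSV)
m=((hsv[...,1]<60)).astype(np.uint8);k=np.zeros_like(m);cv2.circle(k,(263,195),22,1,-1);m&=k
cs=cv2.findContours(m,cv2.RETR_CCOMP,cv2.CHAIN_APPROX_NONE)[0]
for c in cs:
    if cv2.contourArea(c)>100: e=cv2.fitEllipse(c);print('ring',e,ray(b,[e[0]],.046),ray(b,[e[0]],.023),cv2.contourArea(c))
p=ray(b,[(402/1.5625,316/1.5625),(421/1.5625,294/1.5625)],.046);d=p[1]-p[0];print('strut',np.degrees(np.arctan2(d[1],d[0])))
print(ray(b,[(411/1.5625,305/1.5625)],.046))
M=np.array(snapshot('wrist')['world_to_cam']);o=get_obs();Rm=R.from_euler('xyz',o['orientation'],degrees=True).as_matrix();print(Rm)
print(Rm.T@(-M[:3,:3].T@M[:3,3]-o['tool_pos']), 'cam axes in tool',Rm.T@M[:3,:3].T)
E
```

```text
L ((185.13999938964844, 143.82037353515625), (25.460119247436523, 28.217735290527344), 151.47360229492188) [[0.60405688 0.25233594 0.09      ]]
R ((323.12835693359375, 147.8018341064453), (25.180917739868164, 28.156600952148438), 29.94749641418457) [[ 0.59133601 -0.24535935  0.09      ]]
scene L ((359.9927978515625, 227.1802978515625), (30.57366371154785, 35.5665283203125), 82.5498275756836) [[0.6117662  0.25450289 0.08      ]]
scene R ((169.57142639160156, 241.942138671875), (32.715576171875, 36.3574333190918), 32.82411193847656) [[ 0.60096718 -0.25081853  0.08      ]]
ring ((262.47357177734375, 195.35816955566406), (33.92569351196289, 34.389198303222656), 5.2801690101623535) [[ 0.42428574 -0.02750332  0.046     ]] [[ 0.42852023 -0.02793225  0.023     ]] 913.0
ring ((267.35467529296875, 196.3682403564453), (10.144620895385742, 19.84084129333496), 21.290346145629883) [[ 0.42064334 -0.04515434  0.046     ]] [[ 0.42482169 -0.04585532  0.023     ]] 145.5
ring ((257.755126953125, 192.94668579101562), (10.237664222717285, 20.4282283782959), 20.64199447631836) [[ 0.43309371 -0.0104152   0.046     ]] [[ 0.43746396 -0.01058075  0.023     ]] 149.5
strut -40.24659492181924
[[ 0.42487563 -0.02955198  0.046     ]]
[[-3.82558907e-04 -9.50869864e-01 -3.09590624e-01]
 [ 6.88037852e-04 -3.09590824e-01  9.50869627e-01]
 [-9.99999690e-01  1.50753577e-04  7.72671187e-04]]
[-0.15716804  0.08348309 -0.00036058] cam axes in tool [[-8.82527408e-04  3.08272070e-01 -9.51297825e-01]
 [-1.23232237e-03  9.51297138e-01  3.08272990e-01]
 [ 9.99998851e-01  1.44436495e-03 -4.59655230e-04]]
```

{"api": "arm_command", "payload": {
  "commands": [0, 0, 0, 9, 50, 0, 0, 0, 9, 30, 0, -25, 54, 0, 28, 0, -25, 54, 0, 28, 0, -25, 54, 0, 28]
}}

```text
clock: 0.88
tool_pos: [0.2853, -0.479, 0.2234]
orientation: [41.7, 89.8, 130.8]
force: [1.6, 0.1, 0.3]
opening: 0.0433
```

{"api": "arm_command", "payload": {
  "commands": [0, -25, 54, 0, 28, 0, -25, 54, 0, 28, 0, -25, 54, 0, 28, 0, -25, 54, 0, 28, 0, -25, 54, 0, 28]
}}

```text
clock: 1.5
tool_pos: [0.4174, -0.2024, 0.2249]
orientation: [-12.2, 89.9, 76.8]
force: [1.5, -0.5, 0.5]
opening: 0.0245
```

{"api": "arm_command", "payload": {
  "commands": [0, -25, 54, 0, 28, 0, -25, 54, 0, 28, 0, -25, 54, 0, 28, 0, -25, 54, 0, 28, 0, -25, 54, 0, 28]
}}

```text
clock: 2.12
tool_pos: [0.5494, 0.0758, 0.2279]
orientation: [-57.2, 89.7, 31.9]
force: [1.4, -0.0, 0.2]
opening: 0.0247
```

{"api": "arm_command", "payload": {
  "commands": [5, -18, 50, 0, 28, 5, -18, 50, 0, 28, 5, -18, 36, 0, 28, 5, 0, 0, 0, 28]
}}

```text
clock: 2.62
tool_pos: [0.6079, 0.2201, 0.2073]
orientation: [-59.8, 89.6, 29.5]
force: [0.2, -0.8, -1.3]
opening: 0.0245
```

```bash
cat > w.py <<'E'
from h import *
def wrist(fn):
    s=snap('wrist',fn);o=get_obs();Rm=R.from_euler('xyz',o['orientation'],degrees=True).as_matrix()
    print(o['clock'],o['tool_pos'].round(4),'f',o['force'].round(2),'tool y',Rm[:,1].round(4),'tool z',Rm[:,2].round(4),o['opening'])
    return s
E
python3 - <<'E'
from w import *
s=wrist('w1.png')
cv2.imwrite('pics/t2.png',snapshot('top')['frame'])
def ov(s,x,y,f,z=.09):
    im=s['frame'].copy();t=np.linspace(0,6.28,60)
    for r in(.036,.045):
        for p in proj(s,np.c_[x+r*np.cos(t),y+r*np.sin(t),t*0+z]): cv2.circle(im,tuple(int(round(v)) for v in p),1,(0,0,255),-1)
    cv2.imwrite('pics/'+f,im)
ov(s,.605,.2525,'w1o.png')
E
```

```text
2.675 [0.6069 0.2188 0.2066] f [-1.69 -0.54 -2.02] tool y [-0.9999  0.0115 -0.0041] tool z [0.0115 0.9999 0.0026] 0.02489712617552306
```

View pics/w1o.png

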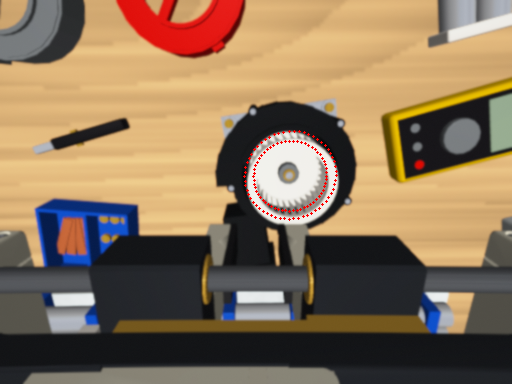

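Wrist view: left wheel's rim centre at about (290,176), matching the overlay of my estimate to within a few px; I'll fit it.

```bash
cat >> w.py <<'E'
from scipy.optimize import least_squares
def fitwheel(s,x0,y0,z=.09,r=.045,lo=-.006,hi=.012):
    g=cv2.GaussianBlur(cv2.cvtColor(s['frame'],cv2.COLOR_BGR2GRAY),(3,3),0).astype(float)
    t=np.linspace(0,2*np.pi,72,endpoint=False)
    c=np.array([x0,y0])
    for it in range(4):
        E=[];rs=np.linspace(r+lo,r+hi,50)
        for a in t:
            P=proj(s,np.c_[c[0]+rs*np.cos(a),c[1]+rs*np.sin(a),rs*0+z]).astype(np.float32)
            v=cv2.remap(g.astype(np.float32),P[:,0].copy(),P[:,1].copy(),cv2.INTER_LINEAR).ravel()
            d=np.gradient(v);k=d.argmin()
            if -d[k]>3:E.append([c[0]+rs[k]*np.cos(a),c[1]+rs[k]*np.sin(a)])
        E=np.array(E)
        q=least_squares(lambda p:np.hypot(E[:,0]-p[0],E[:,1]-p[1])-p[2],[*c,r],loss='soft_l1',f_scale=.001).x
        c=q[:2]
    return q,len(E)
E
python3 - <<'E'
from w import *
s=wrist('w1b.png')
print(fitwheel(s,.605,.2525))
t=snap('top')
print(fitwheel(t,.605,.2525),fitwheel(t,.592,-.245))
print('can',ray(t,[(597/1.5625,222/1.5625)],.16))
E
```

```text
2.775 [0.6067 0.2172 0.2081] f [ 0.18 -0.49  0.5 ] tool y [-0.9999  0.0129 -0.0051] tool z [0.0129 0.9999 0.0029] 0.024215912258446475
(array([0.60951079, 0.25400277, 0.04677197]), 72)
(array([0.59308278, 0.24673272, 0.04400236]), 71) (array([ 0.59007703, -0.24484896,  0.05131573]), 72)
can [[ 0.59275654 -0.44045435  0.16      ]]
```

{"api": "arm_command", "payload": {
  "commands": [30, -2, -3, 0, 28, 50, 0, 0, 0, 28, 30, 0, 0, 0, 28, 0, 0, 0, 0, 28]
}}

```text
clock: 3.32
tool_pos: [0.6107, 0.2106, 0.1012]
orientation: [-59.2, 89.2, 29.8]
force: [0.1, 0.5, -0.1]
opening: 0.0248
```

```bash
python3 - <<'E'
from w import *
s=wrist('w2.png');print(fitwheel(s,.609,.254))
E
```

```text
3.375 [0.6116 0.2112 0.1028] f [-1.12  0.4   0.64] tool y [-0.9998  0.0171 -0.0144] tool z [0.0169 0.9998 0.0084] 0.02441813364008556
(array([0.60562058, 0.25189799, 0.04571105]), 52)
```

View pics/w2.png

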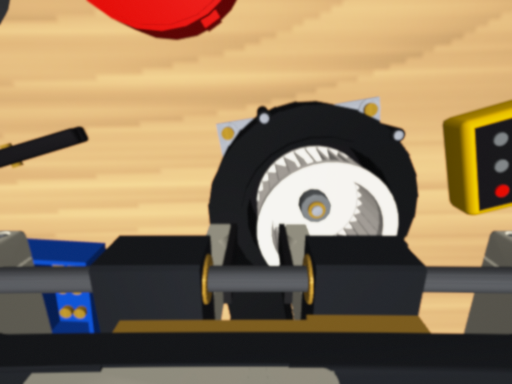

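Fingers (cols ~220 and ~297) straddle the left-in-image wall (~258–275). Going down to z≈0.076.

{"api": "arm_command", "payload": {
  "commands": [15, -3, 1, 0, 28, 12, 0, 0, 0, 28, 0, 0, 0, 0, 28]
}}

```text
clock: 3.75
tool_pos: [0.6172, 0.2129, 0.0783]
orientation: [-59.2, 88.7, 29.8]
force: [-0.5, 0.4, 0.4]
opening: 0.0246
```

{"api": "arm_command", "payload": {
  "commands": [0, 0, 3, 0, 28, 0, 0, 0, 0, 28]
}}

```text
clock: 4.0
tool_pos: [0.6177, 0.2164, 0.079]
orientation: [-59.5, 88.6, 29.5]
force: [0.0, 0.2, 0.8]
opening: 0.0246
```

{"api": "arm_command", "payload": {
  "commands": [0, 9, 1, 0, 28, 2, 0, 2, 0, 28, 0, 0, 1, 0, 28]
}}

```text
clock: 4.38
tool_pos: [0.6081, 0.2211, 0.0773]
orientation: [-59.2, 88.6, 29.8]
force: [-0.8, 0.0, -0.7]
opening: 0.0247
```

{"api": "arm_command", "payload": {
  "commands": [0, 0, 1, 0, 28, 0, 0, 1, 0, 28]
}}

```text
clock: 4.62
tool_pos: [0.6082, 0.2231, 0.0775]
orientation: [-60.1, 88.6, 29.0]
force: [-0.6, -2.0, 0.7]
opening: 0.0247
```

{"api": "arm_command", "payload": {
  "commands": [0, 0, 1, 0, 28]
}}

```text
clock: 4.75
tool_pos: [0.6082, 0.2236, 0.0777]
orientation: [-61.6, 88.6, 27.5]
force: [-0.2, -4.0, 2.4]
opening: 0.0249
```

{"api": "arm_command", "payload": {
  "commands": [0, 0, 0, 0, 28]
}}

```text
clock: 4.88
tool_pos: [0.6082, 0.2233, 0.0777]
orientation: [-62.1, 88.7, 26.9]
force: [-0.1, -2.4, 1.3]
opening: 0.0246
```

{"api": "arm_command", "payload": {
  "commands": [0, 0, 1.5, 0, 28, 0, 0, 0.6, 0, 28]
}}

```text
clock: 5.12
tool_pos: [0.6082, 0.2241, 0.078]
orientation: [-65.5, 88.7, 23.5]
force: [0.1, -4.3, 3.4]
opening: 0.0245
```

{"api": "arm_command", "payload": {
  "commands": [0, 0, 1.5, 0, 28, 0, 0, 1.2, 0, 28]
}}

```text
clock: 5.38
tool_pos: [0.6081, 0.2249, 0.0783]
orientation: [-71.7, 88.9, 17.3]
force: [-0.2, -6.8, 3.4]
opening: 0.0245
```

{"api": "arm_command", "payload": {
  "commands": [0, 0, -6, 0, 28, 0, 0, -4, 0, 28, 0, 0, -2, 0, 28, 0, 0, 0, 0, 28]
}}

```text
clock: 5.88
tool_pos: [0.6081, 0.2136, 0.0778]
orientation: [-66.4, 88.8, 22.6]
force: [0.3, -0.0, 0.1]
opening: 0.0247
```

{"api": "arm_command", "payload": {
  "commands": [0, 0, -1.5, 0, 28]
}}

```text
clock: 6.0
tool_pos: [0.6081, 0.2123, 0.0778]
orientation: [-65.9, 88.7, 23.1]
force: [0.2, 0.1, -0.1]
opening: 0.0245
```

{"api": "arm_command", "payload": {
  "commands": [0, 0, -1.5, 0, 28]
}}

```text
clock: 6.12
tool_pos: [0.608, 0.2108, 0.0778]
orientation: [-65.8, 88.7, 23.2]
force: [0.4, -0.0, -0.2]
opening: 0.0246
```

{"api": "arm_command", "payload": {
  "commands": [0, 0, -1, 0, 28]
}}

```text
clock: 6.25
tool_pos: [0.608, 0.2098, 0.0778]
orientation: [-65.8, 88.7, 23.2]
force: [-0.8, 0.8, -0.1]
opening: 0.0244
```

{"api": "arm_command", "payload": {
  "commands": [0, 0, -1, 0, 28]
}}

```text
clock: 6.38
tool_pos: [0.6081, 0.2089, 0.0777]
orientation: [-65.2, 88.7, 23.8]
force: [-0.1, 1.4, -0.9]
opening: 0.025
```

{"api": "arm_command", "payload": {
  "commands": [0, 0, -1, 0, 28]
}}

```text
clock: 6.5
tool_pos: [0.6083, 0.2083, 0.0777]
orientation: [-64.2, 88.7, 24.8]
force: [0.5, 2.9, -2.0]
opening: 0.0247
```

{"api": "arm_command", "payload": {
  "commands": [0, 0, -1, 0, 28]
}}

```text
clock: 6.62
tool_pos: [0.6085, 0.2078, 0.0776]
orientation: [-62.9, 88.6, 26.1]
force: [0.9, 3.4, -2.9]
opening: 0.0244
```

{"api": "arm_command", "payload": {
  "commands": [0, 0, -1.5, 0, 28]
}}

```text
clock: 6.75
tool_pos: [0.6088, 0.2071, 0.0775]
orientation: [-61.4, 88.6, 27.7]
force: [2.3, 4.9, -4.4]
opening: 0.0245
```

{"api": "arm_command", "payload": {
  "commands": [0, 0, -1.5, 0, 28]
}}

```text
clock: 6.88
tool_pos: [0.6093, 0.2066, 0.0773]
orientation: [-59.6, 88.5, 29.5]
force: [2.1, 6.7, -5.9]
opening: 0.0244
```

{"api": "arm_command", "payload": {
  "commands": [0, 0, -1.2, 0, 28]
}}

```text
clock: 7.0
tool_pos: [0.6097, 0.2065, 0.0772]
orientation: [-57.9, 88.4, 31.1]
force: [2.3, 6.0, -4.2]
opening: 0.0245
```

{"api": "arm_command", "payload": {
  "commands": [0, 0, 4, 0, 28, 0, 0, 4, 0, 28, -40, 0, 0, 0, 28, -50, 0, 0, 0, 28, -30, 0, 0, 0, 28]
}}

```text
clock: 7.62
tool_pos: [0.6045, 0.2106, 0.1973]
orientation: [-65.7, 89.0, 23.3]
force: [0.2, 0.8, -0.7]
opening: 0.0245
```

{"api": "arm_command", "payload": {
  "commands": [0, 1, -60, 0, 28, 0, 1, -60, 0, 28, 0, 1, -60, 0, 28, 0, 1, -60, 0, 28, 0, 1, -60, 0, 28]
}}

```text
clock: 8.25
tool_pos: [0.5951, -0.0939, 0.1995]
orientation: [-70.8, 88.8, 18.7]
force: [2.2, -0.5, 0.1]
opening: 0.0244
```

{"api": "arm_command", "payload": {
  "commands": [0, 1, -60, 0, 28, 0, 1, -50, 0, 28, 0, 0, 0, 0, 28]
}}

```text
clock: 8.62
tool_pos: [0.5894, -0.2118, 0.1989]
orientation: [-72.3, 88.9, 17.0]
force: [0.4, 0.6, 0.4]
opening: 0.0244
```

```bash
python3 - <<'E'
from w import *
s=wrist('w3.png');print(fitwheel(s,.598,-.249,lo=-.01,hi=.012))
E
```

```text
8.675 [ 0.5896 -0.2105  0.199 ] f [-0.34  1.16 -0.65] tool y [-0.9998  0.0128 -0.0183] tool z [0.0127 0.9999 0.006 ] 0.024604062906045623
(array([ 0.59610414, -0.24789032,  0.04714675]), 69)
```

View pics/w3.png

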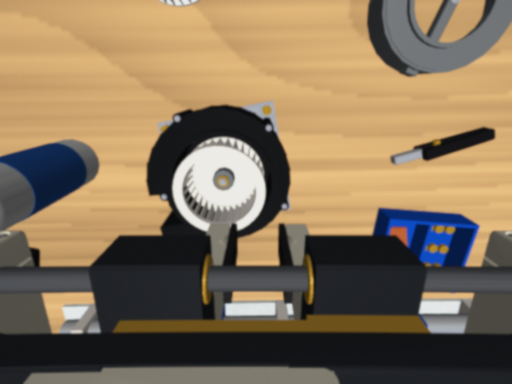

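Right wheel's rim is centred near (221,185) → world (0.596, −0.248); the can is clear of the gripper. Straddling its left wall.

{"api": "arm_command", "payload": {
  "commands": [40, -5, 3, 0, 28, 45, 0, 0, 0, 28, 14, 0, 0, 0, 28, 0, 0, 0, 0, 28]
}}

```text
clock: 9.18
tool_pos: [0.5977, -0.2047, 0.1004]
orientation: [-76.4, 88.8, 13.1]
force: [-1.0, 0.1, 1.0]
opening: 0.0248
```

{"api": "arm_command", "payload": {
  "commands": [10, 1, -2, 0, 28, 12, 0, 0, 0, 28, 0, 0, 0, 0, 28]
}}

```text
clock: 9.55
tool_pos: [0.5992, -0.2063, 0.0804]
orientation: [-80.3, 88.5, 9.2]
force: [0.5, 0.5, 0.2]
opening: 0.0246
```

{"api": "arm_command", "payload": {
  "commands": [0, 1, 2, 0, 28, 0, 0, 0, 0, 28]
}}

```text
clock: 9.8
tool_pos: [0.5986, -0.2044, 0.0812]
orientation: [-81.2, 88.5, 8.3]
force: [-0.2, -0.3, -0.4]
opening: 0.0247
```

{"api": "arm_command", "payload": {
  "commands": [3, 1, 1.5, 0, 28, 0, 0, 1, 0, 28]
}}

```text
clock: 10.05
tool_pos: [0.5978, -0.2018, 0.0784]
orientation: [-81.7, 88.4, 7.8]
force: [0.5, -0.8, -0.8]
opening: 0.0242
```

{"api": "arm_command", "payload": {
  "commands": [0, 0, 1, 0, 28]
}}

```text
clock: 10.18
tool_pos: [0.5978, -0.2008, 0.0784]
orientation: [-81.8, 88.4, 7.7]
force: [-0.3, -0.5, -0.1]
opening: 0.0244
```

{"api": "arm_command", "payload": {
  "commands": [0, 0, 1, 0, 28]
}}

```text
clock: 10.3
tool_pos: [0.5977, -0.1998, 0.0784]
orientation: [-81.9, 88.4, 7.6]
force: [0.3, -0.5, -0.5]
opening: 0.0241
```

{"api": "arm_command", "payload": {
  "commands": [0, 0, 1, 0, 28]
}}

```text
clock: 10.42
tool_pos: [0.5978, -0.1988, 0.0784]
orientation: [-82.1, 88.4, 7.4]
force: [-0.2, -1.2, 0.1]
opening: 0.0243
```

{"api": "arm_command", "payload": {
  "commands": [0, 0, 1, 0, 28]
}}

```text
clock: 10.55
tool_pos: [0.5977, -0.1978, 0.0784]
orientation: [-82.2, 88.5, 7.3]
force: [-0.3, -1.8, -1.3]
opening: 0.0244
```

{"api": "arm_command", "payload": {
  "commands": [0, 0, 1, 0, 28]
}}

```text
clock: 10.68
tool_pos: [0.5978, -0.197, 0.0784]
orientation: [-83.0, 88.5, 6.5]
force: [0.5, -3.8, -2.2]
opening: 0.0244
```

{"api": "arm_command", "payload": {
  "commands": [0, 0, 1, 0, 28]
}}

```text
clock: 10.8
tool_pos: [0.5977, -0.1964, 0.0782]
orientation: [-84.0, 88.5, 5.5]
force: [0.6, -6.8, -3.6]
opening: 0.0246
```

{"api": "arm_command", "payload": {
  "commands": [0, 0, 1, 0, 28]
}}

```text
clock: 10.92
tool_pos: [0.5978, -0.196, 0.078]
orientation: [-85.4, 88.5, 4.1]
force: [1.7, -7.0, -4.3]
opening: 0.0246
```

{"api": "arm_command", "payload": {
  "commands": [0, 0, -6, 0, 28, 0, 0, -5, 0, 28, 0, 0, -2, 0, 28, 0, 0, -1.5, 0, 28]
}}

```text
clock: 11.42
tool_pos: [0.5978, -0.2106, 0.0783]
orientation: [-83.4, 88.4, 6.1]
force: [-0.3, 0.0, 0.2]
opening: 0.0247
```

{"api": "arm_command", "payload": {
  "commands": [0, 0, -1.5, 0, 28]
}}

```text
clock: 11.55
tool_pos: [0.5978, -0.2122, 0.0783]
orientation: [-83.3, 88.4, 6.2]
force: [-0.9, -0.6, 0.6]
opening: 0.025
```

{"api": "arm_command", "payload": {
  "commands": [0, 0, -1.5, 0, 28]
}}

```text
clock: 11.68
tool_pos: [0.5979, -0.2136, 0.0784]
orientation: [-83.0, 88.4, 6.5]
force: [0.3, 2.3, 1.3]
opening: 0.0246
```

{"api": "arm_command", "payload": {
  "commands": [0, 0, -1, 0, 28]
}}

```text
clock: 11.8
tool_pos: [0.598, -0.2145, 0.0785]
orientation: [-82.9, 88.4, 6.6]
force: [0.6, 0.2, 0.6]
opening: 0.0244
```

{"api": "arm_command", "payload": {
  "commands": [0, 0, -1, 0, 28]
}}

```text
clock: 11.92
tool_pos: [0.598, -0.2155, 0.0785]
orientation: [-82.8, 88.4, 6.7]
force: [-0.2, 1.0, 0.7]
opening: 0.0247
```

{"api": "arm_command", "payload": {
  "commands": [0, 0, -1, 0, 28]
}}

```text
clock: 12.05
tool_pos: [0.5981, -0.2165, 0.0786]
orientation: [-82.8, 88.4, 6.7]
force: [-0.2, 0.9, 0.4]
opening: 0.0246
```

{"api": "arm_command", "payload": {
  "commands": [0, 0, -1, 0, 28]
}}

```text
clock: 12.18
tool_pos: [0.5982, -0.2176, 0.0786]
orientation: [-82.9, 88.4, 6.6]
force: [-0.0, 0.3, 0.6]
opening: 0.0247
```

{"api": "arm_command", "payload": {
  "commands": [0, 0, -1, 0, 28]
}}

```text
clock: 12.3
tool_pos: [0.5982, -0.2186, 0.0786]
orientation: [-82.8, 88.4, 6.7]
force: [-0.4, 0.9, 1.0]
opening: 0.0247
```

{"api": "arm_command", "payload": {
  "commands": [0, 0, -1, 0, 28]
}}

```text
clock: 12.42
tool_pos: [0.5982, -0.2197, 0.0786]
orientation: [-82.8, 88.4, 6.7]
force: [0.7, 1.2, 1.6]
opening: 0.0242
```

{"api": "arm_command", "payload": {
  "commands": [0, 0, -1, 0, 28]
}}

```text
clock: 12.55
tool_pos: [0.5983, -0.2205, 0.0787]
orientation: [-82.5, 88.4, 7.0]
force: [-0.7, 4.4, 2.8]
opening: 0.0247
```

{"api": "arm_command", "payload": {
  "commands": [0, 0, -1, 0, 28]
}}

```text
clock: 12.68
tool_pos: [0.5985, -0.2212, 0.079]
orientation: [-81.8, 88.3, 7.7]
force: [-0.2, 4.3, 5.0]
opening: 0.0247
```

{"api": "arm_command", "payload": {
  "commands": [0, 0, -0.8, 0, 28]
}}

```text
clock: 12.8
tool_pos: [0.5987, -0.2215, 0.0792]
orientation: [-80.9, 88.3, 8.6]
force: [-0.7, 5.6, 4.3]
opening: 0.0244
```

Right wheel moved freely over ~7 mm before resisting (worn); left had none (sound). Now a look from straight above the left blower on the way.

{"api": "arm_command", "payload": {
  "commands": [0, 0, 6, 0, 28, 0, 0, 4, 0, 28, -40, 0, 0, 0, 28, -50, 0, 0, 0, 25, -30, 0, 0, 0, 23]
}}

```text
clock: 13.42
tool_pos: [0.5926, -0.2116, 0.1981]
orientation: [-79.2, 88.8, 10.3]
force: [0.7, -0.1, -0.6]
opening: 0.0206
```

{"api": "arm_command", "payload": {
  "commands": [0, -11, 59, 0, 23, 0, -11, 59, 0, 23, 0, -11, 59, 0, 23, 0, -11, 59, 0, 23, 0, -11, 59, 0, 23]
}}

```text
clock: 14.05
tool_pos: [0.6527, 0.0861, 0.2042]
orientation: [-86.3, 88.5, 2.8]
force: [0.8, 0.1, -0.0]
opening: 0.02
```

{"api": "arm_command", "payload": {
  "commands": [0, -11, 59, 0, 23, 0, -11, 59, 0, 23, 0, -11, 50, 0, 23, 0, 0, 0, 0, 23, 0, 0, 0, 0, 23]
}}

```text
clock: 14.68
tool_pos: [0.6877, 0.2635, 0.2027]
orientation: [-93.7, 88.6, -4.3]
force: [0.2, -0.1, 0.4]
opening: 0.0206
```

```bash
python3 - <<'E'
from w import *
s=wrist('w4.png');print(fitwheel(s,.609,.255,lo=-.004,hi=.006))
im=s['frame'].copy()
t=np.linspace(0,6.28,90)
for r,z,c in((.045,.09,(0,0,255)),(.036,.09,(0,255,0)),(.056,.066,(255,0,255)),(.052,.066,(255,255,0))):
    for p in proj(s,np.c_[.609+r*np.cos(t),.255+r*np.sin(t),t*0+z]): cv2.circle(im,tuple(int(round(v)) for v in p),0,c,-1)
p=proj(s,[[.609,.255,.08]])[0].astype(int);print(p)
y0=max(p[1]-110,0);x0=max(p[0]-110,0)
c=np.hstack([q[y0:y0+220,x0:x0+220] for q in(s['frame'],im)])
cv2.imwrite('pics/w4c.png',cv2.resize(c,None,fx=1.8,fy=1.8,interpolation=cv2.INTER_CUBIC))
E
```

```text
14.725 [0.6877 0.2633 0.2027] f [-0.05  0.61  0.49] tool y [-0.9996  0.0113 -0.0244] tool z [ 0.0114  0.9999 -0.0015] 0.020033452356593213
(array([0.61274079, 0.2550807 , 0.04538456]), 72)
[247  94]
```

View pics/w4c.png

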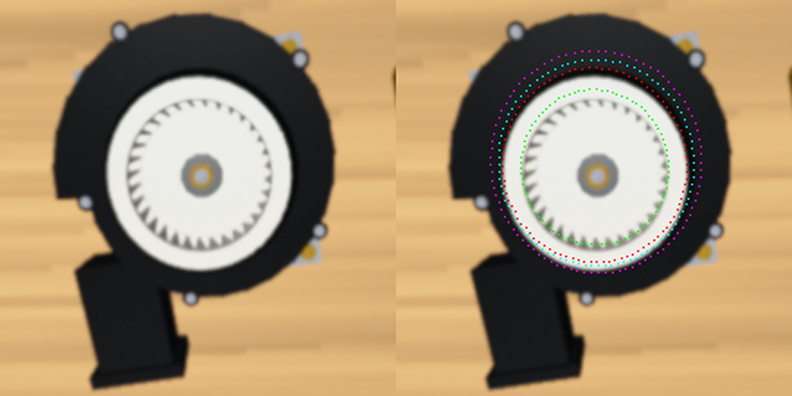

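Straight-above fit: left wheel centre (0.6127, 0.2551), radius 45.4 mm, y agreeing with touch (0.2555). Now the ring from the same geometry.

{"api": "arm_command", "payload": {
  "commands": [0, 27, -48, 0, 23, 0, 27, -48, 0, 23, 0, 27, -48, 0, 23, 0, 27, -48, 0, 23, 0, 27, -48, 0, 23]
}}

```text
clock: 15.35
tool_pos: [0.545, 0.0147, 0.1992]
orientation: [-96.2, 88.5, -7.0]
force: [0.2, -0.1, 1.2]
opening: 0.0203
```

{"api": "arm_command", "payload": {
  "commands": [0, 27, -48, 0, 23, 0, 27, -48, 10, 23, 0, 0, 0, 10, 23, 0, 0, 0, 10, 23, 0, 0, 0, 0, 23]
}}

```text
clock: 15.98
tool_pos: [0.481, -0.0922, 0.2009]
orientation: [-62.8, 88.2, -5.2]
force: [-0.6, 0.3, 0.8]
opening: 0.0201
```

```bash
python3 - <<'E'
from w import *
s=wrist('w5.png');print(fitwheel(s,.432,-.028,z=.046,r=.063,lo=-.008,hi=.02))
E
```

```text
16.025 [ 0.4811 -0.0921  0.2009] f [-0.01 -0.15 -0.01] tool y [-0.8458  0.5328 -0.0276] tool z [0.5326 0.8462 0.014 ] 0.019970938205793255Traceback (most recent call last):
  File "<stdin>", line 2, in <module>
  File "w.py", line 19, in fitwheel
    q=least_squares(lambda p:np.hypot(E[:,0]-p[0],E[:,1]-p[1])-p[2],[*c,r],loss='soft_l1',f_scale=.001).x
      ~~~~~~~~~~~~~^^^^^^^^^^^^^^^^^^^^^^^^^^^^^^^^^^^^^^^^^^^^^^^^^^^^^^^^^^^^^^^^^^^^^^^^^^^^^^^^^^^^
    return func(*args, **kwargs)
    vector_fun = VectorFunction(
        fun_wrapped,
    ...<6 lines>...
        workers=workers
    )
    self._update_fun()
    ~~~~~~~~~~~~~~~~^^
    self.f = self.fun_wrapped(xp_copy(self.x))
             ~~~~~~~~~~~~~~~~^^^^^^^^^^^^^^^^^
    return np.atleast_1d(self.fun(x))
                         ~~~~~~~~^^^
    return self.f(x, *self.args, **self.kwargs)
           ~~~~~~^^^^^^^^^^^^^^^^^^^^^^^^^^^^^^
  File "w.py", line 19, in <lambda>
    q=least_squares(lambda p:np.hypot(E[:,0]-p[0],E[:,1]-p[1])-p[2],[*c,r],loss='soft_l1',f_scale=.001).x
                                      ~^^^^^
IndexError: too many indices for array: array is 1-dimensional, but 2 were indexed
```

View pics/w5.png

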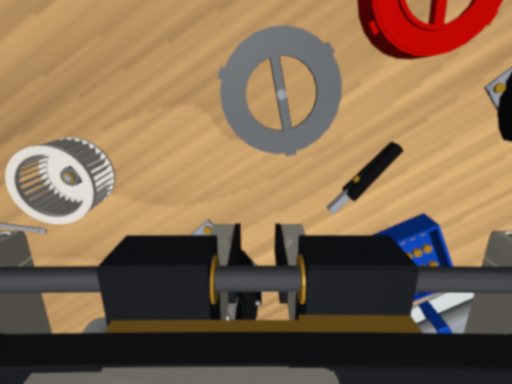

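Ring from above: centre boss at (281,94), strut from (274,57) to (288,130), about 11° off the jaw normal.

```bash
python3 - <<'E'
from w import *
s=wrist('w6.png');f=s['frame']
hsv=cv2.cvtColor(f,cv2.COLOR_BGR2HSV)
m=((hsv[...,1]<60)).astype(np.uint8);k=np.zeros_like(m);cv2.circle(k,(281,92),75,1,-1);m&=k
m=cv2.morphologyEx(m,cv2.MORPH_OPEN,np.ones((3,3),np.uint8))
cs,h=cv2.findContours(m,cv2.RETR_CCOMP,cv2.CHAIN_APPROX_NONE)
cs=[c for c in cs if cv2.contourArea(c)>500]
def circ(P,r):
    q=least_squares(lambda p:np.hypot(P[:,0]-p[0],P[:,1]-p[1])-p[2],[*P.mean(0),r],loss='soft_l1',f_scale=.0007).x;return q
hol=[]
for c in cs:
    P=ray(s,c[:,0].astype(float),.046)[:,:2];print(len(c),cv2.contourArea(c),circ(P,.06));
    hol.append((cv2.contourArea(c),P))
hol.sort(key=lambda t:-t[0]);H=np.vstack([p for a,p in hol[1:3]])
c0=H.mean(0)
q=circ(H[np.hypot(*(H-c0).T)>.030],.036);print('mouth',q)
# strut dir: line joining the hole centroids is perpendicular
cen=[cv2.moments(p.astype(np.float32).reshape(-1,1,2)*1000) for a,p in hol[1:3]]
cen=np.array([[M['m10']/M['m00'],M['m01']/M['m00']] for M in cen]);d=cen[1]-cen[0];print('jaw dir wanted',np.degrees(np.arctan2(d[1],d[0])),np.hypot(*d))
print('boss',ray(s,[(281,94)],.046))
o=get_obs();Rm=R.from_euler('xyz',o['orientation'],degrees=True).as_matrix()
print('jaw now',np.degrees(np.arctan2(Rm[1,2],Rm[0,2])))
E
```

```text
16.075 [ 0.4814 -0.0917  0.2007] f [ 0.35  0.18 -0.23] tool y [-0.8464  0.5318 -0.0274] tool z [0.5316 0.8469 0.0139] 0.02015632286567697
363 12038.5 [ 0.42937685 -0.02855305  0.06106744]
165 1816.5 [ 0.42458047 -0.04294477  0.02498514]
168 1846.0 [ 0.43432074 -0.01420464  0.02497703]
mouth [ 0.42967501 -0.02851362  0.03662481]
jaw dir wanted -110.08733719523308 35.87308435920777
boss [[ 0.42970623 -0.02840238  0.046     ]]
jaw now 57.88243375445532
```

{"api": "arm_command", "payload": {
  "commands": [0, 40, 13, 0, 23, 0, 37, 13, 0, 23, 0, 0, 0, -6, 23, 60, 0, 0, -6, 23, 0, 0, 0, 0, 23]
}}

```text
clock: 16.7
tool_pos: [0.4312, -0.0271, 0.1389]
orientation: [-75.1, 88.1, -3.9]
force: [0.2, 0.6, 0.6]
opening: 0.02
```

```bash
cat > d.py <<'E'
from h import *
import sys
def delta(t):
    o=get_obs();Rm=R.from_euler('xyz',o['orientation'],degrees=True).as_matrix()
    print(o['clock'],o['tool_pos'].round(4),'f',o['force'].round(1),'jaw',np.degrees(np.arctan2(Rm[1,2],Rm[0,2])).round(1),'toolx',Rm[:,0].round(4))
    print('shift',((np.array(t)-o['tool_pos'])@Rm*1000).round(1))
delta([float(v) for v in sys.argv[1:4]])
E
python3 d.py .4297 -.0285 .026
```

```text
16.7 [ 0.4312 -0.0271  0.1389] f [0.2 0.6 0.6] jaw 71.2 toolx [ 0.0336 -0.0023 -0.9994]
shift [112.8   4.7  -2.8]
```

{"api": "arm_command", "payload": {
  "commands": [40, 5, -3, 1.3, 23, 30, 0, 0, 0, 23, 0, 0, 0, 0, 23]
}}

```text
clock: 17.08
tool_pos: [0.433, -0.0274, 0.0731]
orientation: [-72.7, 87.7, -2.8]
force: [0.1, 0.7, 1.0]
opening: 0.0198
```

```bash
python3 d.py .4297 -.0285 .026; python3 - <<'E'
from w import *
s=wrist('w7.png')
E
```

```text
17.075 [ 0.433  -0.0274  0.0731] f [0.1 0.7 1. ] jaw 70.0 toolx [ 0.0406 -0.002  -0.9992]
shift [46.9  4.5 -2.8]
17.125 [ 0.4339 -0.0271  0.0742] f [0.43 0.46 0.47] tool y [-0.9387  0.3424 -0.0406] tool z [0.3421 0.9396 0.0134] 0.020429748026783556
```

View pics/w7.png

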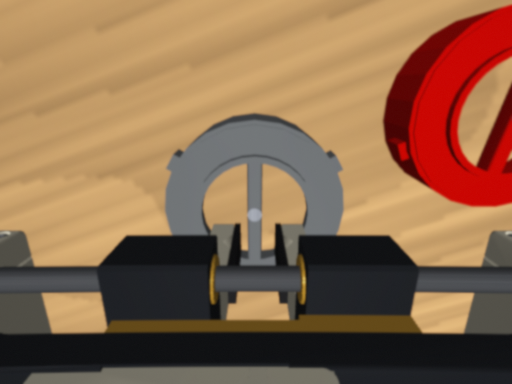

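Fingers (inner faces ~240 and ~276) sit either side of the strut (248–262), aligned. Descending and gripping.

{"api": "arm_command", "payload": {
  "commands": [25, 5, -2, 0, 23, 0, 0, 0, 0, 23]
}}

```text
clock: 17.38
tool_pos: [0.4331, -0.0262, 0.0529]
orientation: [-69.7, 87.2, 0.3]
force: [0.2, -0.2, 0.9]
opening: 0.0204
```

```bash
python3 d.py .4297 -.0285 .025
```

```text
17.375 [ 0.4331 -0.0262  0.0529] f [ 0.2 -0.2  0.9] jaw 70.0 toolx [ 4.880e-02  2.000e-04 -9.988e-01]
shift [27.7  3.7 -3.8]
```

```bash
python3 -c "
from h import *
o=get_obs();print(o['joint_pos'].round(1))"
```

```text
[  23.9    7.8  -44.8    2.   -34.9 -135.4]
```

{"api": "arm_command", "payload": {
  "commands": [12, 4, -3, 0, 23, 0, 0, 0, 0, 23]
}}

```text
clock: 17.62
tool_pos: [0.4309, -0.027, 0.043]
orientation: [-68.3, 86.9, 1.7]
force: [-0.8, 0.1, -0.7]
opening: 0.0204
```

```bash
python3 d.py .4297 -.0285 .025; python3 -c "
from h import *
o=get_obs();print(o['joint_pos'].round(1))"
```

```text
17.625 [ 0.4309 -0.027   0.043 ] f [-0.8  0.1 -0.7] jaw 70.1 toolx [ 0.0533  0.0016 -0.9986]
shift [17.9  1.5 -2.2]
[  23.9    8.5  -46.     2.1  -32.7 -135.6]
```

{"api": "arm_command", "payload": {
  "commands": [12, 2, -2, 0, 23, 6, 0, 0, 0, 23, 0, 0, 0, 0, 23]
}}

```text
clock: 18.0
tool_pos: [0.4311, -0.0276, 0.0263]
orientation: [-67.7, 86.8, 2.4]
force: [0.5, 0.0, 0.3]
opening: 0.02
```

```bash
python3 d.py .4297 -.0285 .025
```

```text
18.0 [ 0.4311 -0.0276  0.0263] f [0.5 0.  0.3] jaw 70.1 toolx [ 0.0564  0.0024 -0.9984]
shift [ 1.2  1.1 -1.3]
```

{"api": "arm_command", "payload": {
  "commands": [0, 1, -1, 0, 15, 0, 0, 0, 0, 8, 0, 0, 0, 0, 0, 0, 0, 0, 0, 0, 0, 0, 0, 0, 0]
}}

```text
clock: 18.62
tool_pos: [0.4301, -0.0282, 0.0271]
orientation: [-67.6, 86.7, 2.5]
force: [0.3, -0.6, 0.1]
opening: 0.0095
```

```bash
python3 d.py .4297 -.0285 .025
```

```text
18.625 [ 0.4301 -0.0282  0.0271] f [ 0.3 -0.6  0.1] jaw 70.1 toolx [ 0.0569  0.0025 -0.9984]
shift [ 2.   0.4 -0.4]
```

```bash
cat > r.py <<'E'
from h import *
import json,os,sys
o=get_obs();Rm=R.from_euler('xyz',o['orientation'],degrees=True).as_matrix()
if not os.path.exists('g.json'):
    json.dump([(Rm.T@(np.array([.4297,-.0285,0])-o['tool_pos'])).tolist(),(Rm.T@[0,0,1.]).tolist()],open('g.json','w'))
p,a=map(np.array,json.load(open('g.json')))
rp=o['tool_pos']+Rm@p;ax=Rm@a
t=np.array([float(v) for v in sys.argv[1:4]])
print(o['clock'],'tcp',o['tool_pos'].round(4),'ring',rp.round(4),'axis',ax.round(3),'f',o['force'].round(1),'shift',((t-rp)@Rm*1000).round(1),'toolx',Rm[:,0].round(3))
E
python3 r.py .6127 .2555 .11
```

```text
18.625 tcp [ 0.4301 -0.0282  0.0271] ring [ 0.4297 -0.0285 -0.    ] axis [-0. -0.  1.] f [ 0.3 -0.6  0.1] shift [-98.7 -80.9 331.6] toolx [ 0.057  0.002 -0.998]
```

{"api": "arm_command", "payload": {
  "commands": [-15, 0, 0, 0, 0, -30, 0, 0, 0, 0, -40, 0, 0, 0, 0, -40, 0, 0, 0, 0, -30, 0, 0, 0, 0]
}}

```text
clock: 19.25
tool_pos: [0.419, -0.0292, 0.1837]
orientation: [-69.6, 87.1, 0.5]
force: [0.2, -0.4, -1.7]
opening: 0.01
```

```bash
python3 r.py .6127 .2555 .14
```

```text
19.25 tcp [ 0.419  -0.0292  0.1837] ring [ 0.4184 -0.0295  0.1566] axis [0.007 0.002 1.   ] f [ 0.2 -0.4 -1.7] shift [ 26.5 -84.4 333.8] toolx [ 0.05   0.    -0.999]
```

{"api": "arm_command", "payload": {
  "commands": [0, -8, 30, 0, 0, 0, -11, 42, 0, 0, 0, -11, 42, 0, 0, 0, -11, 42, 0, 0, 0, -11, 42, 0, 0]
}}

```text
clock: 19.88
tool_pos: [0.5378, 0.1428, 0.1942]
orientation: [-65.3, 86.7, 4.6]
force: [-0.1, -0.8, -0.6]
opening: 0.0098
```

{"api": "arm_command", "payload": {
  "commands": [0, -11, 42, 0, 0, 0, -11, 42, 0, 0, 0, -8, 30, 0, 0, 0, 0, 0, 0, 0, 0, 0, 0, 0, 0]
}}

```text
clock: 20.5
tool_pos: [0.6069, 0.2448, 0.1948]
orientation: [-67.3, 87.0, 2.7]
force: [0.6, -1.0, -1.5]
opening: 0.0098
```

```bash
python3 r.py .6127 .2555 .115
```

```text
20.5 tcp [0.6069 0.2448 0.1948] ring [0.6064 0.2446 0.1677] axis [ 0.004 -0.     1.   ] f [ 0.6 -1.  -1.5] shift [53.   0.4 11.4] toolx [ 0.052  0.002 -0.999]
```

{"api": "arm_command", "payload": {
  "commands": [20, 1, 11, 0, 0, 20, 0, 0, 0, 0, 10, 0, 0, 0, 0, 0, 0, 0, 0, 0]
}}

```text
clock: 21.0
tool_pos: [0.6111, 0.2548, 0.1411]
orientation: [-67.3, 87.1, 2.6]
force: [-0.2, -0.2, -0.9]
opening: 0.0099
```

```bash
python3 r.py .6127 .2555 .098;python3 - <<'E'
from w import *
wrist('w8.png')
E
```

```text
21.0 tcp [0.6111 0.2548 0.1411] ring [0.6105 0.2546 0.1141] axis [ 0.006 -0.     1.   ] f [-0.2 -0.2 -0.9] shift [16.1 -0.9  1.3] toolx [ 0.051  0.002 -0.999]
21.05 [0.6113 0.255  0.1417] f [ 0.01  0.68 -1.3 ] tool y [-0.9378  0.344  -0.0477] tool z [0.3434 0.939  0.0203] 0.009800558247880856
```

View pics/w8.png

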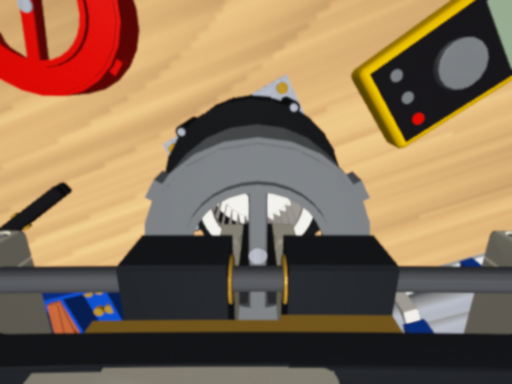

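Ring is level in the grip, over the blower. Descending around the wheel.

{"api": "arm_command", "payload": {
  "commands": [12, -1, 1, 0, 0, 12, -1, 0, 0, 0, 10, 0, 0, 0, 0, 0, 0, 0, 0, 0]
}}

```text
clock: 21.55
tool_pos: [0.616, 0.2556, 0.1065]
orientation: [-65.8, 86.9, 4.0]
force: [-0.5, -0.0, -1.6]
opening: 0.0097
```

```bash
python3 r.py .6127 .2555 .070
```

```text
21.55 tcp [0.616  0.2556 0.1065] ring [0.6155 0.2553 0.0794] axis [ 0.004 -0.001  1.   ] f [-0.5 -0.  -1.6] shift [ 9.2  3.1 -1. ] toolx [ 0.053  0.004 -0.999]
```

{"api": "arm_command", "payload": {
  "commands": [9, 4, -1, 0, 0, 0, 0, 0, 0, 0]
}}

```text
clock: 21.8
tool_pos: [0.6122, 0.2561, 0.0967]
orientation: [-65.8, 86.9, 4.1]
force: [0.7, -0.5, -1.5]
opening: 0.0097
```

```bash
python3 r.py .6127 .2555 .060
```

```text
21.8 tcp [0.6122 0.2561 0.0967] ring [0.6117 0.2558 0.0697] axis [ 0.004 -0.002  1.   ] f [ 0.7 -0.5 -1.5] shift [ 9.7 -0.5 -0.2] toolx [ 0.053  0.004 -0.999]
```

{"api": "arm_command", "payload": {
  "commands": [3, -0.5, 0, 0, 0, 2, 0, 0, 0, 0]
}}

```text
clock: 22.05
tool_pos: [0.6133, 0.2563, 0.0922]
orientation: [-65.2, 86.9, 4.7]
force: [0.2, 0.6, -1.2]
opening: 0.0095
```

{"api": "arm_command", "payload": {
  "commands": [2, 0, 0, 0, 0]
}}

```text
clock: 22.18
tool_pos: [0.6136, 0.2564, 0.0903]
orientation: [-65.0, 86.9, 4.9]
force: [1.6, -0.7, -0.7]
opening: 0.0095
```

```bash
python3 r.py .6127 .2555 .060
```

```text
22.175 tcp [0.6136 0.2564 0.0903] ring [0.6131 0.2562 0.0632] axis [ 0.002 -0.002  1.   ] f [ 1.6 -0.7 -0.7] shift [ 3.2  0.4 -0.8] toolx [ 0.055  0.005 -0.998]
```

Past the rim top (0.066) with no vertical load; it's over. Last 3 mm.

{"api": "arm_command", "payload": {
  "commands": [1.5, 0.3, 0, 0, 0]
}}

```text
clock: 22.3
tool_pos: [0.6134, 0.2565, 0.0887]
orientation: [-64.9, 86.9, 5.0]
force: [-0.4, 0.3, -0.9]
opening: 0.0099
```

{"api": "arm_command", "payload": {
  "commands": [1.5, 0.2, 0, 0, 0]
}}

```text
clock: 22.42
tool_pos: [0.6134, 0.2566, 0.0872]
orientation: [-64.9, 86.8, 5.0]
force: [0.5, 0.4, 0.7]
opening: 0.0097
```

```bash
python3 r.py .6127 .2555 .060
```

```text
22.425 tcp [0.6134 0.2566 0.0872] ring [0.613  0.2564 0.0601] axis [ 0.002 -0.003  1.   ] f [0.5 0.4 0.7] shift [ 0.1 -0.1 -0.9] toolx [ 0.055  0.005 -0.998]
```

{"api": "arm_command", "payload": {
  "commands": [1, 0, 0, 0, 0]
}}

```text
clock: 22.55
tool_pos: [0.6136, 0.2568, 0.0868]
orientation: [-64.8, 86.8, 5.1]
force: [-4.4, 0.7, 9.6]
opening: 0.0097
```

{"api": "arm_command", "payload": {
  "commands": [0, 0, 0, 0, 16, 0, 0, 0, 0, 22, 0, 0, 0, 0, 22, 0, 0, 0, 0, 22]
}}

```text
clock: 23.05
tool_pos: [0.614, 0.257, 0.0872]
orientation: [-64.3, 86.8, 5.6]
force: [-0.2, 0.3, -0.4]
opening: 0.019
```

{"api": "arm_command", "payload": {
  "commands": [-10, 0, 0, 0, 22, -15, -0.5, 0, 0, 22, -25, -1, 0, 0, 22, -40, 0, 0, 0, 22, -40, 0, 0, 0, 22]
}}

```text
clock: 23.68
tool_pos: [0.6069, 0.2548, 0.2214]
orientation: [-67.0, 87.0, 2.9]
force: [0.7, 0.4, 0.5]
opening: 0.0194
```

{"api": "arm_command", "payload": {
  "commands": [-20, -50, 0, 0, 22, 0, -50, 0, 0, 22, 0, 0, 0, 0, 22]
}}

```text
clock: 24.05
tool_pos: [0.7032, 0.2209, 0.2579]
orientation: [-62.0, 86.3, 8.1]
force: [-0.6, 0.3, 0.0]
opening: 0.0192
```

```bash
python3 - <<'E'
from w import *
s=wrist('w9.png');im=s['frame'].copy();t=np.linspace(0,6.28,90)
for r,z,c in((.063,.106,(0,0,255)),(.0365,.106,(0,255,0))):
    for p in proj(s,np.c_[.6127+r*np.cos(t),.2555+r*np.sin(t),t*0+z]): cv2.circle(im,tuple(int(round(v)) for v in p),0,c,-1)
a=snap('scene')['frame'];b=cv2.resize(a[180:310,270:440],None,fx=2.2,fy=2.2)
c=np.zeros((384,512+b.shape[1],3),np.uint8);c[:,:512]=im;c[:b.shape[0],512:]=b
cv2.imwrite('pics/w9o.png',c[:,:800] if c.shape[1]<=800 else cv2.resize(c,(800,int(384*800/c.shape[1]))))
E
```

```text
24.1 [0.7022 0.2215 0.2586] f [0.11 0.24 0.86] tool y [-0.9385  0.3406 -0.0573] tool z [0.3393 0.9402 0.031 ] 0.019174499840794845
```

View pics/w9o.png

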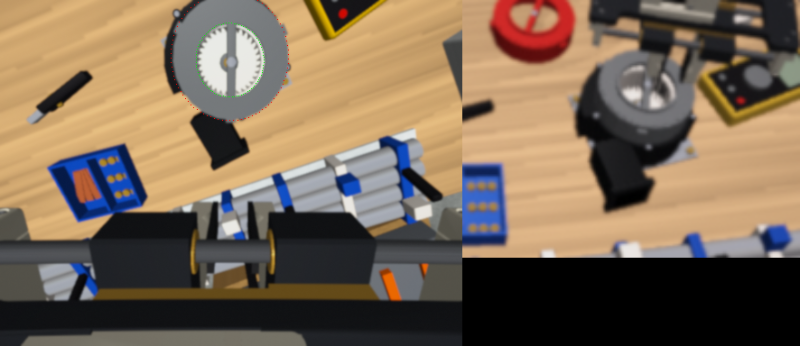

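The ring sits on the left blower, matching the predicted seated outline (centre ~(230,60)). It looks level, the gripper is clear, and the bystanders in view look undisturbed. Handing in.

```bash
python3 -c "
from plant import *
print(close_job())"
```

```text
the job is handed in; nothing more can be done
None
```

I rocked both wheels, found the right blower worn, seated the grey inlet ring on the left blower, and handed the job in at about 24 s of the 70 s. No verdict was reported.

- **Left wheel, sound:** I rocked it left and then right, to about 7 N at most. It resisted at once each way. The contact points were 13 mm apart, which is just the finger gap.
- **Right wheel, worn:** I rocked it left and then right, to about 7 N at most. It slid freely over about 7 mm at roughly 1 N before resisting.
- **Ring:** It passed the rim with no vertical load and touched down at a computed underside height of 60.1 mm. The final press read about 10 N before I released it.
- **Last checks:** After I backed off, the wrist picture showed the ring on its predicted seated outline. The scene crop showed it level, with the gripper clear. I only looked at the bystanders in view and did not measure them or view the others afterwards.
- **Disagreements:**
  - The overhead and first wrist fits of the left wheel's centre differed from the final one by up to about 20 mm (top view) and 7 mm (wrist). I used the straight-above wrist fit, which agreed with touch in y; x was not checked by touch.
  - The tool had drifted about 3° from vertical by the grasp and stayed tilted, but the ring stayed within about 0.004 rad of level by calculation.

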